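# Charge the glaze mill jar through its funnel

## Task

Load the mill jar for grinding glaze: take the two short white milling cylinders from the wooden board and let each one go close over the steel funnel, not from high up, so that both drop through into the jar. Leave the tall kiln post on the same board standing where it is.

Things in the scene. Friction and masses are not known exactly. Their poses are not given: they have to be found in the camera images.
- cyl_a_centre (a point): Centre (half-way up) of the first milling cylinder: solid white ceramic, 28 mm in diameter, 36 mm tall, about 80 g, loose, standing on end (z axis up) on a wooden board 12 mm thick on the work surface. Four white pieces stand on the board in a 110 mm square, in changing order, gaps at least 50 mm: the two cylinders, the tall post and a flat disc (50 mm wide, 18 mm thick) that is not needed.
- cyl_b_centre (a point): Centre (half-way up) of the second milling cylinder, the same as the first: 28 mm in diameter, 36 mm tall, loose, standing on end on the same board. z axis up.
- post_centre (a point): Centre (half-way up) of the kiln post: white ceramic, 28 mm in diameter like the milling cylinders but 75 mm tall, loose, standing on the same board, to be left there. z axis up.
- funnel_mouth (a point): Centre of the steel funnel's mouth, at rim height, 165 mm above the work surface; z axis up. The funnel is fixed in a fixed white jar 110 mm wide. Mouth 122 mm wide inside; the cone narrows over 50 mm of height to a throat 50 mm wide, which ends 67 mm below the rim. The jar is 100 mm wide inside, its floor 157 mm below the rim. (Another jar nearby has a black lid and no funnel.)
Not all that is in view belongs to the job. What is shaped like the part that bears cyl_b_centre but orange is not meant.

How it is judged:
At the end, for the whole second after the job is handed in: Both milling cylinders lie at rest inside the jar, their centres more than 85 mm below the funnel's rim and within 50 mm of the jar's axis, and the tall post stands upright (within 11 degrees) on the board within 30 mm of where it started (horizontal distance between each of cyl_a_centre, cyl_b_centre and funnel_mouth below 0.05 m and z of each of cyl_a_centre, cyl_b_centre in the frame of funnel_mouth below -0.085 m and linear speed of each of cyl_a, cyl_b below 0.05 m/s and distance of post_centre from where it was at the start of the episode below 0.03 m and angle between post_centre's own z axis and vertical below 0.2 rad); the robot touches nothing.
It fails at once if a milling cylinder falls from high up (moves faster than 2.2 m/s, as when let go about 10 cm or more above the funnel's rim) (linear speed of any of cyl_a, cyl_b above 2.2 m/s).
It fails at once if the tall post is knocked over or carried off (distance of post_centre from where it was at the start of the episode above 0.06 m or angle between post_centre's own z axis and vertical above 0.6 rad).
It also fails if it takes over 54 s, if anything falls off the work surface, if the arm or the gripper's body presses on something with over 40 N, if the wrist force passes 120 N, or if a joint passes its speed limit or range.

## Robot

A 6-joint arm with a two-finger parallel gripper is mounted at the origin on the work surface. World frame = base frame: x ahead of the robot, y to its left, z up, the work surface at z = 0. Lengths are in m, angles in rad, forces in N, time in s.
With the tool pointing down it reaches from about 0.35 to 0.775 m from the base axis. Payload 7.3 kg.
Tool frame: the origin (TCP) lies midway between the tips of the shut fingers; the grasp point (between the pads) lies 19 mm behind it; z points along the fingers, y is the line along which they close (so a half turn about z gives the same grasp; the last joint's range is limited). The gripper opens to 92 mm and grips with 3 to 60 N. Pads are 19 mm wide; open, the fingers measure 130 mm over their backs; the gripper's body (75 mm by 190 mm) begins 47 mm behind the grasp point.
Start: joints at [0.972, 0.342, 1.524, -0, 1.275, -0.146], TCP at [0.23, 0.472, 0.227] pointing down, gripper open.
Joint ranges: [-2.53, 2.53], [-0.77, 2.02], [0.04, 2.7], [-1, 4.14], [0.28, 2.66], [-3.11, 3.11]. Speed limits (rad/s): [2.57, 2.57, 3.14, 3.14, 3.14, 3.14].

## Interface

Orientations are given as a unit quaternion [x, y, z, w].
In Python, from rig import ctrl gives the robot as it stands. The module is installed in compiled form; this text tells all that it offers.
- The arm moves only by the tool move_arm, never from a script. Its arguments are lists of equal length, an entry for each row: "rot": the turn, a rotation vector about the tool's x, y, z in rad, a list of three; "travel": the shift along the tool's x, y, z in cm, a list of three; "hand": the opening, from 0 (shut) to 1 (fully open). In form: {"rot": [[ax, ay, az], ...], "travel": [[x, y, z], ...], "hand": [hand, ...]}. A call has 1 to 12 rows; each row is the pose to reach, as a shift and turn from the pose commanded when the call began, along the tool's axes at that moment; what a row does not reach only later rows make up. A row lasts 1/10 s, in which the tool goes at most 50 mm and 8.59 degrees, less where a joint would pass 70% of its speed; a pose out of reach is approached as far as the arm can. A call with a gripper value outside its range is refused whole. The fingers move at their own pace and stop on an object; "squeeze" is the grip in N (left out, the last holds). Time passes only in rows, so rows that repeat a pose let the fingers close. It gives the time, the measured TCP pose, the force, the opening and the grip force at its end, in the units of the state.
- ctrl.state(): the state, without advancing time (a new reading comes with each control period).
- ctrl.camera(name): name is "scene" or "top" or "wrist"; returns a dict with "img" (420x560x3 uint8, blue, green, red), "vfov" (degrees; the focal length in pixels is half the picture's height over the tangent of half this angle, whatever the lens; pixels are square), "cx", "cy" (the principal point, pixels), "extrinsics" (4x4, takes a point from camera to world coordinates); the wrist camera has in their place "T_tool_cam" (4x4, takes a point from camera to tool coordinates, whose origin is the TCP and whose axes are the flange's). Camera axes: x right, y down, z forward; pixel columns grow to the right and rows downward; lengths in m; the calibration is good to about 2 mm. A picture is of the moment at which its call begins: read the wrist's pose just before it. There is no depth.
- ctrl.close_job(): hands the job in; it is judged then, once.
Trained networks look in the newest picture that a camera, given by its name, has taken for a name from the list of things; names that differ only in an ending like _2 or _b are one class to them, and where a whole thing is asked for, a point or a joint stands for the part that bears it (a point fixed in the world has none). Each returns a list of dicts, best first, with "score" (0 to 1); they miss things now and then, are a little off and sometimes report something else, mostly with a low value. They report only what shows in the picture. A call takes as long as a camera call. They do not tell look-alikes from the thing itself.
- ctrl.spot_in(camera, target): "location" ([x, y, z] in m, in world coordinates, good to about 4 mm: the middle of the surface that is visible of it).
- ctrl.tip_of(camera, target): "location" ([x, y, z] in m, in world coordinates, good to about 4 mm: a listed point, or the origin of a listed thing).
The state is a dict: "time": time; "joints": joint angles; "dq": joint speeds; "tau": joint torques, N m; "tcp_pos": TCP position; "tcp_rot": TCP orientation; "ft_force": force on the tool from outside, world axes, zero at the start; "wrist_torque": the same for the moment, N m; "grip_width": finger opening in m; "grip_force": force on a finger pad.
Only numpy, scipy, OpenCV 4.12 (cv2) and the standard library are available. Lean on these libraries where they do the work, as an engineer would, in place of code of your own. Each camera call takes 0.05 s, during which the arm holds its last target. There are 200 camera calls.

## Working session

There is one attempt and no reset: what is moved stays moved. The work goes in short steps, Python scripts to look and compute and a tool call to move; the robot and the scene stay as the last step left them, time stands still between calls to the robot, and variables do not carry over. Pictures are saved under pics/ and viewed, at most 10 in all, crops included, and the job is handed in when it is done.

Besides the shell and the picture viewer there is one more tool, called after ">>>" as name(argument=value, ...) on one line, values as JSON. move_arm: Moves the arm, as the interface text tells. Its arguments: {"type":"object","properties":{"rot":{"type":"array","items":{"type":"array","items":{"type":"number"}}},"travel":{"type":"array","items":{"type":"array","items":{"type":"number"}}},"hand":{"type":"array","items":{"type":"number"}},"squeeze":{"type":"number"}},"required":["rot","travel","hand"]}

```bash
mkdir -p pics; python3 - <<'E'
from rig import ctrl
import cv2,numpy as np
s=ctrl.state();print(s['time'],s['tcp_pos'],s['tcp_rot'],s['grip_width'])
a=ctrl.camera('scene');
for n in ['cyl_a_centre','post_centre','funnel_mouth']:
  for d in ctrl.tip_of('scene',n): print('scene',n,np.round(d['location'],3),round(d['score'],2))
b=ctrl.camera('top')
for n in ['cyl_a_centre','post_centre','funnel_mouth']:
  for d in ctrl.tip_of('top',n): print('top',n,np.round(d['location'],3),round(d['score'],2))
cv2.imwrite('pics/s.png',a['img']);cv2.imwrite('pics/t.png',b['img'])
for c in(a,b):print(c['vfov'],c['cx'],c['cy'],np.round(c['extrinsics'],4).tolist())
E
```

```text
0.0 [0.2294127  0.47177566 0.22604825] [ 2.24472297e-01  9.74480170e-01 -7.07989001e-04 -2.92798063e-04] 0.09187728171726522
scene cyl_a_centre [ 0.486 -0.283  0.028] 0.49
scene post_centre [ 0.603 -0.299  0.048] 0.64
scene funnel_mouth [0.568 0.238 0.169] 0.88
top cyl_a_centre [ 0.49  -0.28   0.034] 0.6
top post_centre [ 0.6   -0.301  0.051] 0.65
top funnel_mouth [ 0.49  -0.284  0.032] 0.67
top funnel_mouth [0.571 0.233 0.167] 0.63
54.730700389849616 274.28236010278704 207.73716267679873 [[0.1251, 0.8162, -0.564, 1.0071], [0.9921, -0.0995, 0.0761, -0.0449], [0.006, -0.5691, -0.8222, 0.7434], [0.0, 0.0, 0.0, 1.0]]
51.206452683780114 279.5650570625076 205.40640340678547 [[-0.0234, -0.9848, 0.1719, 0.4018], [-0.9991, 0.029, 0.03, 0.0031], [-0.0346, -0.171, -0.9847, 1.0699], [0.0, 0.0, 0.0, 1.0]]
```

View pics/s.png

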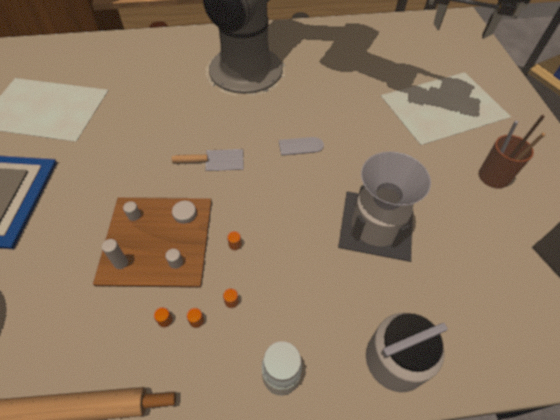

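View pics/t.png

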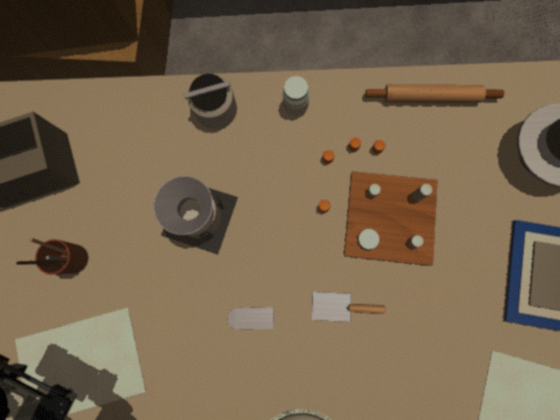

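Scene view: there are four white pieces on the board. The cylinders are at (132,211) and (174,258), because they are short and narrow. The tall post is at (115,253), and the wide, flat disc is at (184,211). In the top view the cylinders are at (375,190) and (417,241), the post at (426,190) and the disc at (369,239). The orange pieces are decoys. The funnel is at (394,185) in the scene view and (186,208) in the top view. Next I confirm this in an enlarged crop and measure.

```bash
cat > h.py <<'E'
import numpy as np,cv2
from scipy.spatial.transform import Rotation as R
def ray(c,u,v,z):
    f=c['img'].shape[0]/2/np.tan(np.radians(c['vfov']/2));T=c['extrinsics']
    d=T[:3,:3]@[(u-c['cx'])/f,(v-c['cy'])/f,1];o=T[:3,3]
    return o+d*(z-o[2])/d[2]
E
python3 - <<'E'
from rig import ctrl
from h import *
a=ctrl.camera('scene');b=ctrl.camera('top')
for nm,c,(x0,y0,x1,y1) in(('s',a,(95,190,215,290)),('t',b,(340,165,445,270))):
  hsv=cv2.cvtColor(c['img'],cv2.COLOR_BGR2HSV)
  m=((hsv[...,1]<75)&(hsv[...,2]>70)).astype(np.uint8);mm=np.zeros_like(m);mm[y0:y1,x0:x1]=m[y0:y1,x0:x1]
  n,l,st,ce=cv2.connectedComponentsWithStats(mm)
  for i in range(1,n):
    if st[i,4]>30: print(nm,st[i],np.round(ce[i],1),'z.03',np.round(ray(c,*ce[i],.03)[:2],3),'z.05',np.round(ray(c,*ce[i],.05)[:2],3))
cr=[cv2.resize(c['img'][y0:y1,x0:x1],(400,400),interpolation=cv2.INTER_CUBIC) for c,(x0,y0,x1,y1) in((a,(95,185,215,305)),(b,(340,165,450,275)))]
cv2.imwrite('pics/c.png',np.hstack(cr))
E
```

```text
s [172 201  24  22 398] [183.8 211.3] z.03 [ 0.504 -0.171] z.05 [ 0.518 -0.167]
s [124 202  17  18 206] [131.4 210.3] z.03 [ 0.488 -0.281] z.05 [ 0.502 -0.274]
s [100 239  28  29 425] [113.6 252.9] z.03 [ 0.587 -0.308] z.05 [ 0.599 -0.301]
s [166 249  17  19 218] [173.6 257.7] z.03 [ 0.612 -0.19 ] z.05 [ 0.623 -0.186]
t [369 184  11  12  98] [374.  189.4] z.03 [ 0.616 -0.193] z.05 [ 0.612 -0.19 ]
t [420 184  12  12 106] [425.4 189.5] z.03 [ 0.612 -0.316] z.05 [ 0.608 -0.31 ]
t [358 229  21  21 339] [368.2 238.7] z.03 [ 0.497 -0.173] z.05 [ 0.495 -0.169]
t [411 236  12  11 107] [416.3 240.8] z.03 [ 0.489 -0.285] z.05 [ 0.488 -0.279]
```

View pics/c.png

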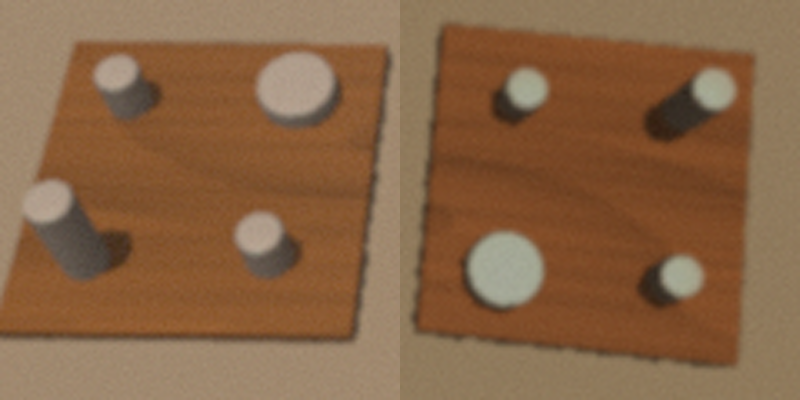

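The crop confirms it. The short narrow ones are the cylinders, at about (0.612,-0.190) and (0.488,-0.280). The post is at (0.601,-0.299) and the disc at (0.497,-0.171), and these fit the 110 mm square. I close along the side of the square that keeps the gripper body away from the post.

```bash
cat >> h.py <<'E'
def plan(s,p,yaw):  # target TCP position, yaw (deg) of tool y axis, tool down
    Rc=R.from_quat(s['tcp_rot']);y=np.radians(yaw);yy=np.array([np.cos(y),np.sin(y),0]);z=np.array([0,0,-1.])
    Rt=R.from_matrix(np.c_[np.cross(yy,z),yy,z])
    print('t',round(s['time'],2),'travel cm',np.round(Rc.inv().apply(np.array(p)-s['tcp_pos'])*100,2),'rot',np.round((Rc.inv()*Rt).as_rotvec(),3))
def wray(c,s,u,v,z):
    T=np.eye(4);T[:3,:3]=R.from_quat(s['tcp_rot']).as_matrix();T[:3,3]=s['tcp_pos']
    return ray(dict(c,extrinsics=T@c['T_tool_cam']),u,v,z)
def blobs(c,s,z):
    hsv=cv2.cvtColor(c['img'],cv2.COLOR_BGR2HSV);m=((hsv[...,1]<75)&(hsv[...,2]>110)).astype(np.uint8)
    n,l,st,ce=cv2.connectedComponentsWithStats(m)
    for i in range(1,n):
        if st[i,4]>300: print(st[i],np.round(ce[i]),np.round(wray(c,s,*ce[i],z),4))
E
python3 - <<'E'
from rig import ctrl
from h import *
plan(ctrl.state(),[.612,-.19,.16],-8)
E
```

```text
t 0.5 travel cm [-63.35 -42.81   6.67] rot [-0.    -0.     1.258]
```

>>> move_arm(rot=[[0, 0, 1.258], [0, 0, 1.258], [0, 0, 1.258], [0, 0, 1.258], [0, 0, 1.258], [0, 0, 1.258], [0, 0, 1.258], [0, 0, 1.258], [0, 0, 1.258], [0, 0, 1.258], [0, 0, 1.258], [0, 0, 1.258]], travel=[[-63.4, -42.8, 0], [-63.4, -42.8, 0], [-63.4, -42.8, 0], [-63.4, -42.8, 0], [-63.4, -42.8, 0], [-63.4, -42.8, 0], [-63.4, -42.8, 0], [-63.4, -42.8, 0], [-63.4, -42.8, 0], [-63.4, -42.8, 0], [-63.4, -42.8, 0], [-63.4, -42.8, 0]], hand=[0.6, 0.6, 0.6, 0.6, 0.6, 0.6, 0.6, 0.6, 0.6, 0.6, 0.6, 0.6])

```text
time: 1.7
tcp_pos: [0.5307, -0.0494, 0.2269]
tcp_rot: [0.755, 0.656, 0.0, 0.0]
ft_force: [1.5, 0.3, -0.3]
grip_width: 0.0553
grip_force: 0.0
```

```bash
python3 - <<'E'
from rig import ctrl
from h import *
s=ctrl.state();print(s['tcp_pos'],s['joints']);plan(s,[.612,-.19,.16],-8)
E
```

```text
[ 0.53070559 -0.04939906  0.22685361] [-2.36803356e-01  3.56312084e-01  1.50238794e+00  2.66088361e-04
  1.28245777e+00 -9.65041582e-02]
t 1.7 travel cm [-12.79  10.01   6.69] rot [ 0.    -0.    -0.001]
```

>>> move_arm(rot=[[0, 0, 0], [0, 0, 0], [0, 0, 0], [0, 0, 0], [0, 0, 0], [0, 0, 0], [0, 0, 0]], travel=[[-12.8, 10.0, 6.7], [-12.8, 10.0, 6.7], [-12.8, 10.0, 6.7], [-12.8, 10.0, 6.7], [-12.8, 10.0, 6.7], [-12.8, 10.0, 6.7], [-12.8, 10.0, 6.7]], hand=[0.6, 0.6, 0.6, 0.6, 0.6, 0.6, 0.6])

```text
time: 2.4
tcp_pos: [0.6111, -0.187, 0.1605]
tcp_rot: [0.755, 0.656, 0.0, 0.0]
ft_force: [0.5, -1.0, -1.5]
grip_width: 0.0551
grip_force: 0.0
```

```bash
python3 - <<'E'
from rig import ctrl
from h import *
s=ctrl.state();print(s['tcp_pos'],s['dq'])
c=ctrl.camera('wrist');cv2.imwrite('pics/w1.png',c['img']);blobs(c,s,.048);plan(s,[.612,-.19,.16],-8)
E
```

```text
[ 0.61105197 -0.18700538  0.16045404] [ 0.00765849 -0.01105882  0.00017881 -0.00302029 -0.00192203  0.00013114]
[  146     0   414   264 54065] [426. 105.] [ 0.7247 -0.1315  0.048 ]
[   51     4   124   125 10098] [107.  65.] [ 0.5037 -0.0733  0.048 ]
[    0   114   105   150 11027] [ 45. 185.] [ 0.4345 -0.1508  0.048 ]
[ 114  167   64   59 2951] [146. 196.] [ 0.509  -0.1696  0.048 ]
[ 269  181   35   41 1116] [285. 201.] [ 0.6144 -0.1885  0.048 ]
[168 236  48  28 792] [191. 252.] [ 0.5344 -0.2194  0.048 ]
[274 299  31  31 872] [289. 315.] [ 0.6039 -0.286   0.048 ]
[336 299  21  31 490] [344. 316.] [ 0.6497 -0.2934  0.048 ]
[    0   372   403    48 13988] [226. 395.] [ 0.5378 -0.358   0.048 ]
t 2.4 travel cm [-0.28  0.14  0.05] rot [ 0.001 -0.     0.   ]
```

View pics/w1.png

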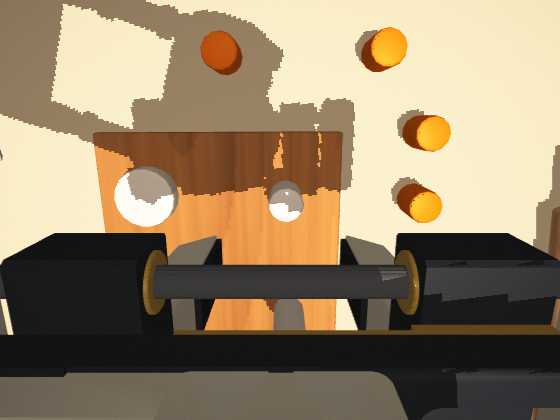

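The wrist view shows the cylinder top at (286,201), which projects to (0.614,-0.189) and agrees with the other cameras. The disc is at (146,196), and the post is partly hidden at (289,318), well outside the fingers. I descend and grip.

>>> move_arm(rot=[[0, 0, 0], [0, 0, 0], [0, 0, 0], [0, 0, 0], [0, 0, 0], [0, 0, 0], [0, 0, 0], [0, 0, 0], [0, 0, 0], [0, 0, 0], [0, 0, 0], [0, 0, 0]], travel=[[-0.2, 0.2, 4], [-0.2, 0.2, 8], [-0.2, 0.2, 11], [-0.2, 0.2, 13], [-0.2, 0.2, 14], [-0.2, 0.2, 14], [-0.2, 0.2, 14], [-0.2, 0.2, 14], [-0.2, 0.2, 14], [-0.2, 0.2, 14], [-0.2, 0.2, 14], [-0.2, 0.2, 14]], hand=[0.6, 0.6, 0.6, 0.6, 0.6, 0.6, 0.15, 0.15, 0.15, 0.15, 0.15, 0.15], squeeze=15)

```text
time: 3.65
tcp_pos: [0.6133, -0.1905, 0.0206]
tcp_rot: [0.755, 0.656, 0.0, 0.001]
ft_force: [0.1, 1.3, 6.5]
grip_width: 0.0276
grip_force: 15.0
```

>>> move_arm(rot=[[0, 0, 0], [0, 0, 0], [0, 0, 0], [0, 0, 0], [0, 0, 0], [0, 0, 0], [0, 0, 0]], travel=[[0, 0, -2], [0, 0, -6], [0, 0, -10], [0, 0, -14], [0, 0, -18], [0, 0, -20], [0, 0, -20]], hand=[0.15, 0.15, 0.15, 0.15, 0.15, 0.15, 0.15])

```text
time: 4.35
tcp_pos: [0.6141, -0.1908, 0.2232]
tcp_rot: [0.755, 0.656, 0.001, 0.003]
ft_force: [0.0, -1.0, -1.4]
grip_width: 0.0278
grip_force: 15.0
```

```bash
python3 - <<'E'
from rig import ctrl
from h import *
s=ctrl.state();print(s['grip_width'],s['tcp_pos'])
b=ctrl.camera('top')
for (u,v) in [(156,208),(217,208),(186,178),(186,238),(186,208)]: print(ray(b,u,v,.165).round(4))
cv2.imwrite('pics/f.png',cv2.resize(b['img'][160:260,140:250],None,fx=5,fy=5,interpolation=cv2.INTER_CUBIC))
plan(s,[.57,.235,.22],60);plan(s,[.57,.235,.22],-8)
E
```

```text
0.027838633436448008 [ 0.61411731 -0.19084573  0.22318617]
[0.5619 0.2923 0.165 ]
[0.5581 0.1626 0.165 ]
[0.625  0.2292 0.165 ]
[0.4965 0.2275 0.165 ]
[0.56   0.2284 0.165 ]
t 4.35 travel cm [ 41.55 -10.31   0.18] rot [ 0.005  0.005 -1.187]
t 4.35 travel cm [ 41.55 -10.31   0.18] rot [ 0.006  0.002 -0.   ]
```

View pics/f.png

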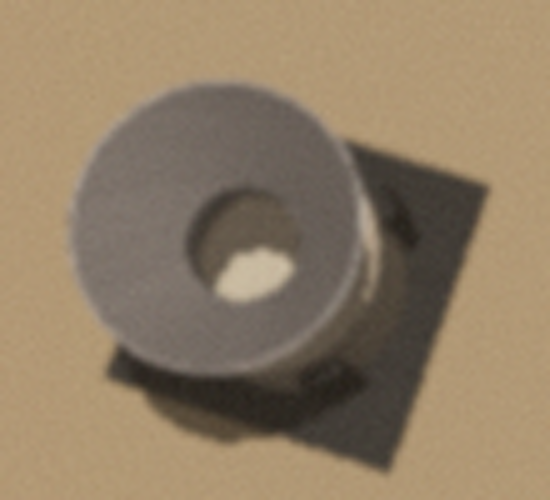

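The funnel's rim is centred at crop (216,228), which is pixel (183,205), giving (0.567,0.235). That agrees with the networks. I move over it.

>>> move_arm(rot=[[0, 0, 0], [0, 0, 0], [0, 0, 0], [0, 0, 0], [0, 0, 0], [0, 0, 0], [0, 0, 0], [0, 0, 0], [0, 0, 0], [0, 0, 0], [0, 0, 0], [0, 0, 0]], travel=[[41.5, -10.6, 0], [41.5, -10.6, 0], [41.5, -10.6, 0], [41.5, -10.6, 0], [41.5, -10.6, 0], [41.5, -10.6, 0], [41.5, -10.6, 0], [41.5, -10.6, 0], [41.5, -10.6, 0], [41.5, -10.6, 0], [41.5, -10.6, 0], [41.5, -10.6, 0]], hand=[0.15, 0.15, 0.15, 0.15, 0.15, 0.15, 0.15, 0.15, 0.15, 0.15, 0.15, 0.15])

```text
time: 5.6
tcp_pos: [0.5656, 0.2342, 0.2183]
tcp_rot: [0.755, 0.656, -0.001, -0.0]
ft_force: [0.3, -0.9, -0.7]
grip_width: 0.0276
grip_force: 15.0
```

```bash
python3 - <<'E'
from rig import ctrl
from h import *
s=ctrl.state();print(s['grip_width'],s['tcp_pos'])
plan(s,[.567,.235,.17],-8)
E
```

```text
0.02755557854389983 [0.56556695 0.23418068 0.21832691]
t 5.6 travel cm [0.11 0.14 4.83] rot [-0.002  0.001 -0.001]
```

>>> move_arm(rot=[[0, 0, 0], [0, 0, 0], [0, 0, 0], [0, 0, 0], [0, 0, 0], [0, 0, 0], [0, 0, 0], [0, 0, 0], [0, 0, 0], [0, 0, 0], [0, 0, 0], [0, 0, 0]], travel=[[0.1, 0.1, 2.5], [0.1, 0.1, 4.5], [0.1, 0.1, 4.8], [0.1, 0.1, 4.8], [0.1, 0.1, 4.8], [0.1, 0.1, 4.8], [0.1, 0.1, 4.8], [0.1, 0.1, 4.8], [0.1, 0.1, 4.8], [0.1, 0.1, 2], [0.1, 0.1, -1], [0.1, 0.1, -1]], hand=[0.15, 0.15, 0.15, 0.15, 0.15, 0.6, 0.6, 0.6, 0.6, 0.6, 0.6, 0.6])

```text
time: 6.8
tcp_pos: [0.5688, 0.237, 0.2344]
tcp_rot: [0.755, 0.656, 0.004, 0.002]
ft_force: [-1.0, 0.9, 0.5]
grip_width: 0.0553
grip_force: 0.0
```

```bash
python3 - <<'E'
from rig import ctrl
from h import *
s=ctrl.state();print(s['grip_width'],s['tcp_pos'],s['joints'][5])
for y in(82,-98): plan(s,[.488,-.28,.23],y)
E
```

```text
0.0552745063541192 [0.56884944 0.23697104 0.23444906] 0.4101829214156017
t 6.8 travel cm [-52.32  -0.8    0.26] rot [ 0.009  0.003 -1.571]
t 6.8 travel cm [-52.32  -0.8    0.26] rot [ 0.003 -0.009  1.571]
```

>>> move_arm(rot=[[0, 0, 1.571], [0, 0, 1.571], [0, 0, 1.571], [0, 0, 1.571], [0, 0, 1.571], [0, 0, 1.571], [0, 0, 1.571], [0, 0, 1.571], [0, 0, 1.571], [0, 0, 1.571], [0, 0, 1.571], [0, 0, 1.571]], travel=[[-52.3, -0.8, 0], [-52.3, -0.8, 0], [-52.3, -0.8, 0], [-52.3, -0.8, 0], [-52.3, -0.8, 0], [-52.3, -0.8, 0], [-52.3, -0.8, 0], [-52.3, -0.8, 0], [-52.3, -0.8, 0], [-52.3, -0.8, 0], [-52.3, -0.8, 0], [-52.3, -0.8, 0]], hand=[0.6, 0.6, 0.6, 0.6, 0.6, 0.6, 0.6, 0.6, 0.6, 0.6, 0.6, 0.6])

```text
time: 8.0
tcp_pos: [0.4849, -0.2836, 0.2287]
tcp_rot: [0.997, -0.073, -0.0, 0.0]
ft_force: [-0.1, 0.1, 0.3]
grip_width: 0.0553
grip_force: 0.0
```

```bash
python3 - <<'E'
from rig import ctrl
from h import *
s=ctrl.state();print(s['joints'].round(2) if hasattr(s['joints'],'round') else s['joints'],s['tcp_pos'])
plan(s,[.488,-.28,.16],-98)
E
```

```text
[-0.67  0.41  1.42 -0.    1.32  1.05] [ 0.48492541 -0.2835935   0.22870336]
t 8.0 travel cm [ 0.26 -0.4   6.87] rot [ 0.     0.001 -0.006]
```

>>> move_arm(rot=[[0, 0, 0], [0, 0, 0], [0, 0, 0], [0, 0, 0]], travel=[[0.2, -0.4, 4], [0.2, -0.4, 6.8], [0.2, -0.4, 6.8], [0.2, -0.4, 6.8]], hand=[0.6, 0.6, 0.6, 0.6])

```text
time: 8.4
tcp_pos: [0.4889, -0.276, 0.162]
tcp_rot: [0.998, -0.069, -0.0, -0.0]
ft_force: [0.1, 0.1, 0.6]
grip_width: 0.0549
grip_force: 0.0
```

```bash
python3 - <<'E'
from rig import ctrl
from h import *
s=ctrl.state();print(s['tcp_pos'])
c=ctrl.camera('wrist');blobs(c,s,.048);plan(s,[.488,-.28,.02],-98)
b=ctrl.camera('top');f=cv2.resize(b['img'][160:260,140:250],None,fx=3.8,fy=4.2)
cv2.imwrite('pics/w2.png',np.hstack([cv2.resize(c['img'],(380,420))[:,:],f[:420,:418]]))
E
```

```text
[ 0.48885206 -0.27601004  0.16202187]
[    0     0   109   264 21184] [ 48. 127.] [ 0.5676 -0.1147  0.048 ]
[  342     0   218   264 49057] [447. 118.] [ 0.5337 -0.4059  0.048 ]
[ 271    2   46   51 1756] [294.  27.] [ 0.6097 -0.3028  0.048 ]
[ 128  168   62   60 2826] [159. 198.] [ 0.5039 -0.1837  0.048 ]
[ 271  174   34   40 1087] [287. 194.] [ 0.4927 -0.2827  0.048 ]
[168 236  48  28 807] [191. 252.] [ 0.4565 -0.1997  0.048 ]
[278 252  62  13 435] [307. 261.] [ 0.4362 -0.2909  0.048 ]
[ 153  276  255   21 3425] [306. 285.] [ 0.4152 -0.2877  0.048 ]
[ 227  299  130   31 3490] [295. 315.] [ 0.3887 -0.2753  0.048 ]
[    0   371   408    49 14495] [231. 396.] [ 0.3158 -0.2078  0.048 ]
t 8.4 travel cm [-0.02  0.41 14.2 ] rot [-0.001  0.     0.001]
```

View pics/w2.png

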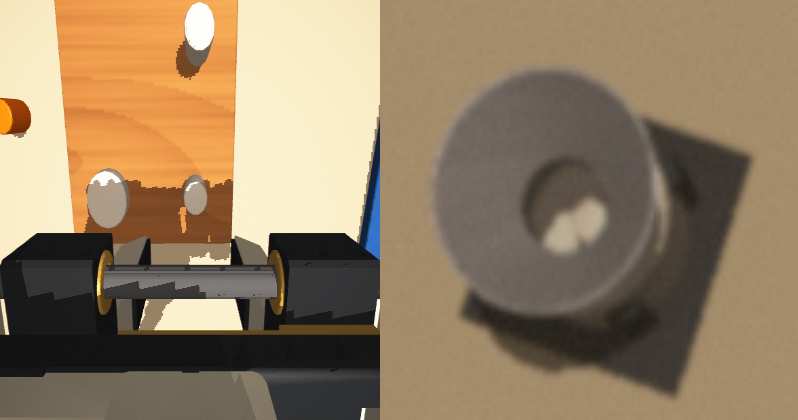

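The first cylinder is in the jar; its shape shows in the throat at about (575,225) on the right side. The wrist view on the left has the second cylinder at (195,194), i.e. (0.490,-0.281). The post still stands far ahead at (199,28). I descend and grip.

>>> move_arm(rot=[[0, 0, 0], [0, 0, 0], [0, 0, 0], [0, 0, 0], [0, 0, 0], [0, 0, 0], [0, 0, 0], [0, 0, 0], [0, 0, 0], [0, 0, 0], [0, 0, 0], [0, 0, 0]], travel=[[0.2, 0.4, 4], [0.2, 0.4, 8], [0.2, 0.4, 11], [0.2, 0.4, 13], [0.2, 0.4, 14.1], [0.2, 0.4, 14.1], [0.2, 0.4, 14.1], [0.2, 0.4, 14.1], [0.2, 0.4, 14.1], [0.2, 0.4, 14.1], [0.2, 0.4, 14.1], [0.2, 0.4, 14.1]], hand=[0.6, 0.6, 0.6, 0.6, 0.6, 0.6, 0.15, 0.15, 0.15, 0.15, 0.15, 0.15], squeeze=15)

```text
time: 9.7
tcp_pos: [0.4904, -0.2813, 0.0215]
tcp_rot: [0.998, -0.07, 0.001, 0.0]
ft_force: [-1.0, 0.8, 7.0]
grip_width: 0.0281
grip_force: 15.0
```

>>> move_arm(rot=[[0, 0, 0], [0, 0, 0], [0, 0, 0], [0, 0, 0], [0, 0, 0], [0, 0, 0], [0, 0, 0]], travel=[[0, 0, -2], [0, 0, -6], [0, 0, -10], [0, 0, -14], [0, 0, -18], [0, 0, -20], [0, 0, -20]], hand=[0.15, 0.15, 0.15, 0.15, 0.15, 0.15, 0.15])

```text
time: 10.4
tcp_pos: [0.4912, -0.2819, 0.2239]
tcp_rot: [0.998, -0.07, 0.003, 0.002]
ft_force: [0.2, 1.0, -0.6]
grip_width: 0.0276
grip_force: 15.0
```

```bash
python3 - <<'E'
from rig import ctrl
from h import *
s=ctrl.state();print(s['grip_width'],s['grip_force'],s['tcp_pos'])
plan(s,[.567,.235,.22],-98)
E
```

```text
0.027601399351612984 14.999852478504181 [ 0.49115602 -0.28185854  0.22391792]
t 10.4 travel cm [  0.29 -52.24   0.23] rot [ 0.003 -0.006 -0.   ]
```

>>> move_arm(rot=[[0, 0, 0], [0, 0, 0], [0, 0, 0], [0, 0, 0], [0, 0, 0], [0, 0, 0], [0, 0, 0], [0, 0, 0], [0, 0, 0], [0, 0, 0], [0, 0, 0], [0, 0, 0]], travel=[[0.3, -52.2, 0], [0.3, -52.2, 0], [0.3, -52.2, 0], [0.3, -52.2, 0], [0.3, -52.2, 0], [0.3, -52.2, 0], [0.3, -52.2, 0], [0.3, -52.2, 0], [0.3, -52.2, 0], [0.3, -52.2, 0], [0.3, -52.2, 0], [0.3, -52.2, 0]], hand=[0.15, 0.15, 0.15, 0.15, 0.15, 0.15, 0.15, 0.15, 0.15, 0.15, 0.15, 0.15])

```text
time: 11.6
tcp_pos: [0.5648, 0.2386, 0.218]
tcp_rot: [0.998, -0.068, -0.002, 0.0]
ft_force: [0.4, -0.8, -0.4]
grip_width: 0.0279
grip_force: 15.0
```

```bash
python3 - <<'E'
from rig import ctrl
from h import *
s=ctrl.state();print(s['grip_width'],s['tcp_pos'])
plan(s,[.567,.235,.17],-98)
E
```

```text
0.027877584885550893 [0.56478343 0.23857186 0.21797983]
t 11.6 travel cm [0.28 0.32 4.8 ] rot [0.001 0.003 0.004]
```

>>> move_arm(rot=[[0, 0, 0], [0, 0, 0], [0, 0, 0], [0, 0, 0], [0, 0, 0], [0, 0, 0], [0, 0, 0], [0, 0, 0], [0, 0, 0], [0, 0, 0], [0, 0, 0], [0, 0, 0]], travel=[[0.1, 0.1, 2.5], [0.1, 0.1, 4.5], [0.1, 0.1, 4.8], [0.1, 0.1, 4.8], [0.1, 0.1, 4.8], [0.1, 0.1, 4.8], [0.1, 0.1, 4.8], [0.1, 0.1, 4.8], [0.1, 0.1, 4.8], [0.1, 0.1, 2], [0.1, 0.1, -1], [0.1, 0.1, -1]], hand=[0.15, 0.15, 0.15, 0.15, 0.15, 0.6, 0.6, 0.6, 0.6, 0.6, 0.6, 0.6])

```text
time: 12.8
tcp_pos: [0.5687, 0.2349, 0.2355]
tcp_rot: [0.998, -0.07, 0.004, -0.001]
ft_force: [1.0, 0.7, -0.5]
grip_width: 0.0552
grip_force: 0.0
```

>>> move_arm(rot=[[0, 0, 0], [0, 0, 0], [0, 0, 0], [0, 0, 0], [0, 0, 0], [0, 0, 0], [0, 0, 0], [0, 0, 0], [0, 0, 0], [0, 0, 0]], travel=[[0, 5, -2], [0, 10, -2], [0, 15, -2], [0, 20, -2], [0, 25, -2], [0, 25, -2], [0, 25, -2], [0, 25, -2], [0, 25, -2], [0, 25, -2]], hand=[0.6, 0.6, 0.6, 0.6, 0.6, 0.6, 0.6, 0.6, 0.6, 0.6])

```text
time: 13.8
tcp_pos: [0.5319, -0.0118, 0.2506]
tcp_rot: [0.998, -0.069, -0.0, -0.0]
ft_force: [0.0, 0.4, 1.1]
grip_width: 0.055
grip_force: 0.0
```

```bash
python3 - <<'E'
from rig import ctrl
from h import *
s=ctrl.state();print(s['time'],s['grip_width'],s['tcp_pos'],s['ft_force'])
b=ctrl.camera('top');a=ctrl.camera('scene')
cv2.imwrite('pics/e.png',np.hstack([cv2.resize(b['img'][160:260,140:240],(400,400)),cv2.resize(a['img'][180:300,90:210],(400,400))]))
E
```

```text
13.8 0.05501192611879216 [ 0.53193243 -0.01184965  0.25059384] [0.04194734 0.40730325 1.061524  ]
```

View pics/e.png

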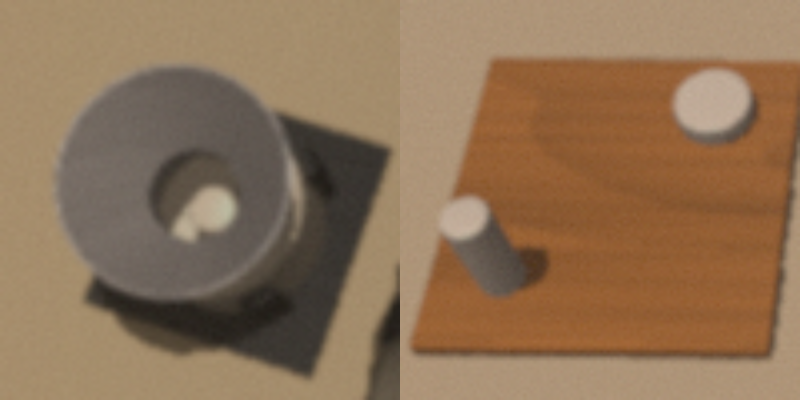

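The left crop shows both cylinders down in the jar through the throat, one end-on at (213,210) and the other at (185,225). The right crop shows the post upright in its place at (480,245), with only the disc besides it. The gripper is clear, so I hand in.

```bash
python3 -c "
from rig import ctrl
print(ctrl.close_job())"
```

```text
the job is handed in; nothing more can be done
None
```

I released both milling cylinders close over the funnel, and the last pictures show them down in the jar and the kiln post upright in its place; the job was handed in at about 14 s, and the hand-in gave no verdict.

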